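Index the turntable and swing the sensor arm over

TASK

With a fingertip against the spokes, push the small turntable round until its long arrow-tipped spoke points straight at the fixed pointed pin on the stand. Then push the sensor arm in over the turntable until it meets its stop, and leave the table still pointing at the pin. Only push, grasp nothing: do not touch the device lying in the turntable's nest, and leave the things standing around where they are.

Things in the scene. Friction and masses are not known exactly. Their poses are not given: they have to be found in the camera images.
- stand: Fixed stand. Origin at its underside on the turntable's vertical axis. Flat grey base plate 320 x 335 mm, 12 mm thick, reaching x -210 to +110 mm and y -110 to +225 mm. Its -x axis runs from the turntable's axis to the index pin; its +y axis to the sensor arm's pivot post (22 mm thick, 200 mm from the turntable's axis). Pedestal under the turntable: radius 50 mm.
- index_pin (a point): Point of the fixed upright pointed steel pin on the stand, 190 mm from the turntable's axis, 74 mm above the bench; the pin is 12 mm thick.
- turntable: Turns both ways without limit, light friction (about 0.12 Nm), stays where left. Origin on its axis, under its round plate (radius 85 mm, 42 to 54 mm above bench). Four upright blade spokes 90 degrees apart, 10 mm thick, 42 to 75 mm above bench; +y runs along the long arrow-tipped one, the others end round at 131 mm from the axis. Push from either side, 95 to 120 mm from the axis.
- pointer_tip (a point): Outer point of the arrowhead on the long spoke, 167 mm from the turntable's axis, 77 mm above the bench. The arrowhead is a flat steel diamond, 42 mm across and 5 mm thick, centred on the spoke's top edge 146 mm from the axis.
- device: Handheld device 56 x 140 x 13 mm, lying loose in the low nest on the turntable along the arrow-tipped spoke's line; top 67 mm above the bench. Origin at the centre of its underside. Not to be touched.
- sensor_arm (a joint): Angle of the sensor arm about its vertical pivot: 0 at its stop, pointing from the pivot to the turntable's axis (stand -y); it grows clockwise seen from above, so at 1.57 rad the arm points along the stand's -x. Light friction (about 0.12 Nm); it stays where it is left. Starts swung away at 1.2 to 1.6 rad.
- swing_pivot (a point): The sensor arm's pivot axis, at half the height of the arm's bar (108 mm above the bench). The bar is 10 mm thick, 25 mm high (95 to 120 mm above the bench) and runs from the pivot to the sensor head.
- sensor_head (a point): Centre of the round black sensor head (32 mm in diameter, 86 to 126 mm above the bench) at the end of the sensor arm, 200 mm from the pivot; at the stop it hangs over the turntable's axis, above the device.
- spare_device: Spare handheld device lying on the bench, 56 x 140 x 13 mm; a bystander.
- tape_roll: Roll of dark tape on the bench, 58 x 56 x 19 mm; a bystander.
- marker_pen: Marker pen on the bench, 17 x 135 x 16 mm; a bystander.
- blue_bin: Small open parts bin with screws, 100 x 66 x 50 mm; a bystander.

How it is judged:
On the way, in this order (a step that is already met when the one before it is completed fails the run):
1. the arrow-tipped spoke points at the index pin and the table stands still, with the sensor arm still swung away (y of pointer_tip in the frame of stand between -0.014 and 0.014 m and x of pointer_tip in the frame of stand below -0.14 m and angular speed of turntable below 0.1 rad/s and value of joint sensor_arm above 0.9 rad), for 0.3 s.
2. the sensor arm is at its stop (value of joint sensor_arm below 0.06 rad), for 0.2 s.
At the end, for the whole second after the job is handed in: The arrow spoke's tip is within 14 mm (about 5 degrees) of the line from the turntable's axis to the index pin, on the pin's side; the sensor arm is within 0.06 rad of its stop; the device still lies in its nest; the table is at rest (y of pointer_tip in the frame of stand between -0.014 and 0.014 m and x of pointer_tip in the frame of stand below -0.14 m and z of device in the frame of turntable below 0.018 m and horizontal distance between device and turntable below 0.008 m and value of joint sensor_arm below 0.06 rad and angular speed of turntable below 0.1 rad/s); the robot touches nothing.
It fails at once if the device was touched by the robot (contact force between any of the fingers, the arm and device above 1 N).
It fails at once if the device was lifted or pushed out of its nest (not (z of device in the frame of turntable below 0.018 m and horizontal distance between device and turntable below 0.008 m)).
It fails at once if a thing standing around was moved or lifted (distance of any of spare_device, tape_roll, marker_pen, blue_bin from where it was at the start of the episode above 0.02 m).
It also fails if it takes over 61 s, if anything falls off the work surface, if the arm or the gripper's body presses on something with over 40 N, if the wrist force passes 120 N, or if a joint passes its speed limit or range.

ROBOT

A 6-joint arm with a two-finger parallel gripper is mounted at the origin on the work surface; the furniture and walls round the work are solid. World frame = base frame: x ahead of the robot, y to its left, z up, the work surface at z = 0. Lengths are in m, angles in rad, forces in N, time in s.
With the tool pointing down it reaches from about 0.3 to 0.875 m from the base axis. Payload 6.4 kg.
Tool frame: the origin (TCP) lies on the centre line of the jaws, within the pads' length; the fingertips stand 11 mm ahead of it and the grasp point (between the pads) lies 8 mm behind it; z points along the fingers, y is the line along which they close (so a half turn about z gives the same grasp; the last joint's range is limited). The gripper opens to 85 mm and grips with 20 to 120 N. Pads are 22 mm wide; open, the fingers measure 114 mm over their backs; the gripper's body (76 mm by 85 mm) begins 54 mm behind the grasp point. The pads swing forward as they close: fully open they stand 13 mm farther back than shut.
Start: joints at [-1.544, 0.181, 1.607, -0, 1.354, -0.206], TCP at [0.133, -0.559, 0.242] pointing down, gripper open.
Joint ranges: [-2.99, 2.99], [-0.89, 2.07], [0.3, 2.58], [-1.14, 4.28], [0, 2.63], [-3.12, 3.12]. Speed limits (rad/s): [2.57, 2.57, 3.01, 3.14, 3.14, 3.14].

INTERFACE

Orientations are given as a rotation vector (axis times angle).
In Python, from bench import arm, cams gives the robot as it stands (arm), with the cameras (cams).
- The arm moves only by the tool nudge_tcp, called after "Request:" as name(argument=value, ...), one argument or row to a line, values as JSON. Schema: {"type":"object","properties":{"motion":{"type":"object","properties":{"sx":{"type":"array","items":{"type":"number"},"minItems":1,"maxItems":12},"sy":{"type":"array","items":{"type":"number"},"minItems":1,"maxItems":12},"sz":{"type":"array","items":{"type":"number"},"minItems":1,"maxItems":12},"ax":{"type":"array","items":{"type":"number"},"minItems":1,"maxItems":12},"ay":{"type":"array","items":{"type":"number"},"minItems":1,"maxItems":12},"az":{"type":"array","items":{"type":"number"},"minItems":1,"maxItems":12},"jaw":{"type":"array","items":{"type":"number"},"minItems":1,"maxItems":12}},"additionalProperties":false,"required":["sx","sy","sz","ax","ay","az","jaw"]},"grip_force":{"type":"number"},"only":{"type":"string"},"quiet":{"type":"boolean"},"lines":{"type":"string"}},"required":["motion"],"additionalProperties":false}. motion is an object with one list for each field, all of the same length, 1 to 12, a row being the entries at one place: sx, sy, sz (the shift in fractions of the full range, 1 being 0.6 m), ax, ay, az (a rotation vector in fractions of the full range, 1 being 180 degrees), jaw (the opening from 0.0 (shut) to 1.0 (fully open)); each row is the pose to reach, as a shift and turn from the pose commanded when the call began, along the tool's axes at that moment; what a row does not reach only later rows make up. A row lasts 1/12 s, in which the tool goes at most 0.0417 m and 0.125 rad, less where a joint would pass 70% of its speed; a pose out of reach is approached as far as the arm can. The fingers move at their own pace and stop on an object; grip_force is the grip in N (left out, the last holds). Time passes only in rows, so rows that do not move let the fingers close. The tool returns the time, the measured TCP pose, the force, the opening and the grip force at its end. only (a regular expression) keeps the lines of the reply that match it, lines (a string "A,B") keeps lines A to B, and quiet returns only ok. A shift or turn number past 1, either way, is cut back to 1. Input that does not fit is refused with a message, and nothing moves.
- arm.observe(): the state, without advancing time (a new reading comes with each control period).
- cams.grab_frame(name): name is "side" or "top" or "wrist"; returns the picture (480x640x3 uint8, red, green, blue); there is no depth.
- cams.calibration(name): a dict with "camera_matrix" (3x3 intrinsics, pixels), "dist" ([k1, k2, p1, p2, k3] as OpenCV has them; the pictures are not rectified), "R" (3x3) and "t" (3): a world point X has camera coordinates R X + t. Camera axes: x right, y down, z forward; pixel columns grow to the right and rows downward; lengths in m; the calibration is good to about 2 mm. A picture is of the moment at which its call begins: read the wrist's pose just before it. calibration takes no time and is no camera call; for the wrist camera it gives the pose at the moment of the call.
- arm.hand_in(): hands the job in; it is judged then, once.
The state is a dict: "t": time; "joints": joint angles; "dq": joint speeds; "tau": joint torques, N m; "tcp_pos": TCP position; "orientation": TCP orientation; "wrist_force": force on the tool from outside, world axes, zero at the start; "ft_torque": the same for the moment, N m; "width": opening from 0.0 (shut) to 1.0 (fully open); "grasp_force": force on a finger pad.
Only numpy, scipy, OpenCV 4.12 (cv2) and the standard library are available. Lean on these libraries where they do the work, as an engineer would, in place of code of your own. Each camera call takes 0.05 s, during which the arm holds its last target. There are 200 camera calls.

## Working session

There is one attempt and no reset: what is moved stays moved. The work goes in short steps, Python scripts to look and compute and a tool call to move; the robot and the scene stay as the last step left them, time stands still between calls to the robot, and variables do not carry over. Pictures are saved under pics/ and viewed, at most 10 in all, crops included, and the job is handed in when it is done.

```bash
ls; mkdir -p pics; python3 - <<'E'
from bench import arm, cams
import cv2,numpy as np
for n in("top","side"):
    f=cams.grab_frame(n);cv2.imwrite(f"pics/{n}0.png",f[:,:,::-1])
    c=cams.calibration(n);print(n,np.round(c["camera_matrix"],1).tolist(),np.round(-np.array(c["R"]).T@np.array(c["t"]),3))
print(arm.observe())
E
```

```text
bench.py
pics
top [[541.7, 0.0, 325.6], [0.0, 541.7, 239.4], [0.0, 0.0, 1.0]] [ 0.382 -0.073  1.546]
side [[452.4, 0.0, 318.9], [0.0, 452.4, 232.8], [0.0, 0.0, 1.0]] [0.065 1.024 0.776]
{'t': 0.1, 'joints': array([-1.54428883e+00,  1.81474345e-01,  1.60787653e+00, -5.79198313e-06,
        1.35377670e+00, -2.06294094e-01]), 'dq': array([ 7.32854750e-05, -1.90064463e-03, -2.07904940e-03, -4.28681106e-04,
        8.09086455e-04,  4.62471717e-04]), 'tau': array([ 2.07853614e-04, -4.45876300e+01, -3.52235591e+01, -3.65244459e-04,
        4.20049255e-03,  3.04197465e-05]), 'tcp_pos': array([ 0.13266127, -0.55901697,  0.24148516]), 'orientation': array([-3.11881461e+00, -3.64683008e-01, -2.07497142e-04]), 'wrist_force': array([0.6612176 , 0.89348025, 0.31154671]), 'ft_torque': array([-0.03175885,  0.01954007, -0.04100134]), 'grasp_force': 0.0, 'width': 1.0023617280314605}
```

View pics/top0.png

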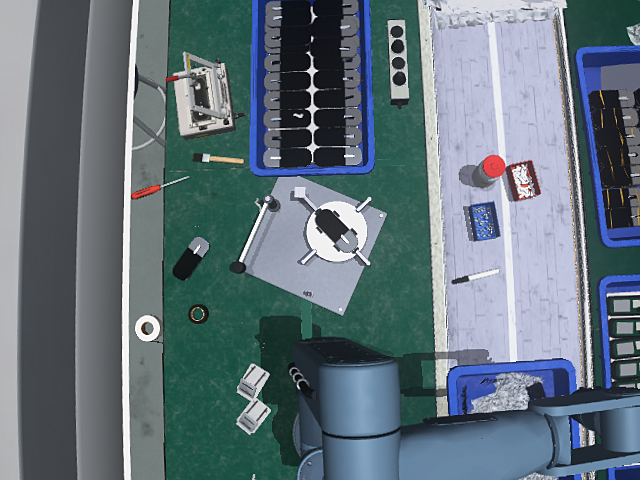

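View pics/side0.png

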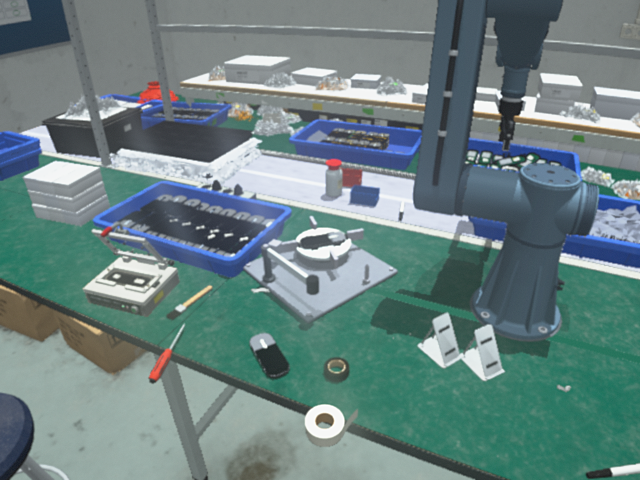

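The top view shows the turntable at about (337,232), the arrow tip near (296,190), the sensor pivot near (268,203), the sensor head near (238,267) and the pin near (308,294). The side view shows the same stand at about (320,260). I'll zoom in on both.

```bash
python3 - <<'E'
import cv2,numpy as np
t=cv2.imread("pics/top0.png")[170:320,225:395];s=cv2.imread("pics/side0.png")[210:325,235:405]
cv2.imwrite("pics/ct.png",cv2.resize(t,None,fx=3.9,fy=3.9,interpolation=cv2.INTER_CUBIC))
cv2.imwrite("pics/cs.png",cv2.resize(s,None,fx=4.5,fy=4.5,interpolation=cv2.INTER_CUBIC))
E
```

```text
(no output)
```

View pics/ct.png

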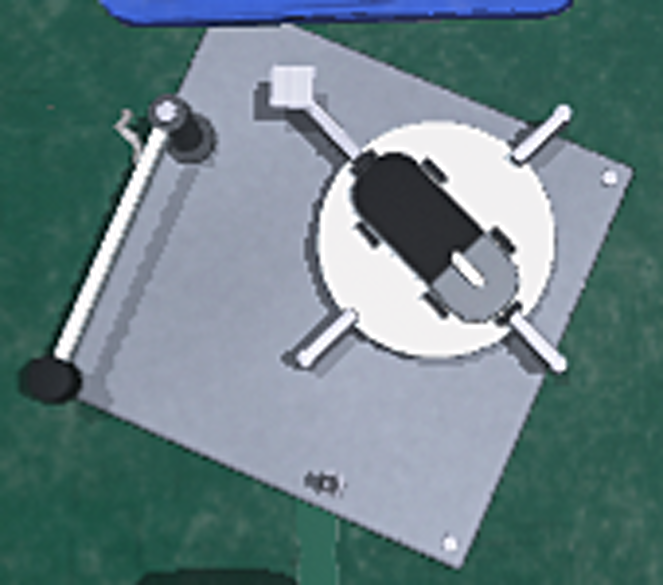

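View pics/cs.png

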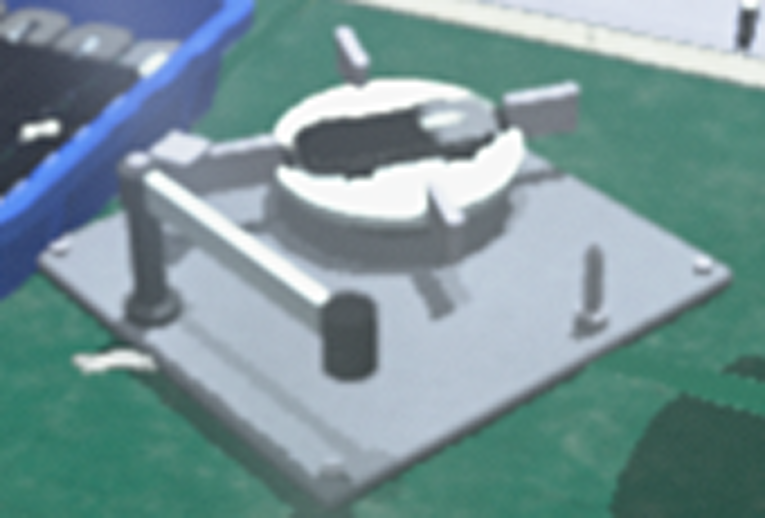

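The crops resolve the details. In the top crop the plate centre is near (436,239), the arrow's outer corner near (273,68), the spoke ends at (563,112), (560,365) and (303,360), the pivot at (166,110), the head at (50,378) and the pin at (325,483). In the side crop the pin point is at (594,250), the pivot at (137,163) and the head top at (350,300).

```bash
cat > h.py <<'E'
import cv2,numpy as np
from bench import arm, cams
def ray(n,uv,c=None):
    c=c or cams.calibration(n);K=np.array(c["camera_matrix"]);R=np.array(c["R"]);t=np.array(c["t"])
    p=cv2.undistortPoints(np.array([[uv]],float),K,np.array(c["dist"]))[0,0]
    return -R.T@t,R.T@np.array([p[0],p[1],1.])
def onz(n,uv,z,c=None):
    o,d=ray(n,uv,c);return o+d*(z-o[2])/d[2]
def tri(a,b):
    (o,d),(p,e)=a,b;s=np.linalg.lstsq(np.c_[d,-e],p-o,rcond=None)[0]
    q,r=o+d*s[0],p+e*s[1];return (q+r)/2,np.linalg.norm(q-r)
def ang(v):return np.degrees(np.arctan2(v[1],v[0]))
def plate(img,n,z=.054,c=None):
    m=cv2.inRange(img,(215,215,215),(255,255,255));m=cv2.morphologyEx(m,cv2.MORPH_OPEN,np.ones((3,3)))
    return m
E
python3 - <<'E'
from h import *
im=cv2.imread("pics/top0.png");m=plate(im,"top");m[:, :290]=0;m[:,390:]=0;m[:180]=0;m[300:]=0
cs=max(cv2.findContours(m,0,1)[0],key=cv2.contourArea);h=cv2.convexHull(cs)
w=np.array([onz("top",q[0]+0.0,.054)[:2] for q in h]);(cx,cy),r=cv2.minEnclosingCircle(w.astype(np.float32));print("plate",cx,cy,r)
T=lambda x,y:(225+(x+.5)/3.9-.5,170+(y+.5)/3.9-.5)
S=lambda x,y:(235+(x+.5)/4.5-.5,210+(y+.5)/4.5-.5)
C=np.array([cx,cy])
for k,p,z in[("tip",(273,68),.077),("s1",(566,108),.075),("s2",(563,369),.075),("s3",(299,364),.075),("pivot",(166,110),.12),("head",(50,378),.126),("pin",(325,483),.074),("corner",(633,168),.012),("corner2",(460,568),.012)]:
    q=onz("top",T(*p),z)[:2];print(k,q.round(4),"r",np.linalg.norm(q-C).round(4),"ang",ang(q-C).round(1))
P=onz("top",T(166,110),.12)[:2];H=onz("top",T(50,378),.126)[:2];print("arm",np.linalg.norm(H-P),ang(H-P))
for k,a,b in[("pin",(325,488),(594,250)),("pivot",(166,110),(137,163)),("head",(50,378),(350,301)),("s3",(303,360),(450,218)),("s1",(563,112),(345,32))]:
    print(k,*tri(ray("top",T(*a)),ray("side",S(*b))))
s=arm.observe();R=cv2.Rodrigues(s["orientation"])[0];print(R.round(3))
E
```

```text
plate 0.5803111791610718 -0.039692316204309464 0.08129603415727615
tip [0.691  0.0866] r 0.1679 ang 48.8
s1 [ 0.6558 -0.1203] r 0.1104 ang -46.9
s2 [ 0.4717 -0.1125] r 0.1307 ang -146.2
s3 [0.48   0.0718] r 0.15 ang 132.0
pivot [0.655  0.1567] r 0.2101 ang 69.2
head [0.4712 0.2376] r 0.298 ang 111.5
pin [0.3965 0.0552] r 0.2068 ang 152.7
corner [ 0.6215 -0.1698] r 0.1365 ang -72.5
corner2 [ 0.3338 -0.0359] r 0.2466 ang 179.1
arm 0.2008274722224011 156.26070222220605
pin [0.39471614 0.05647715 0.06573445] 0.0033502727211968284
pivot [0.65473997 0.15659794 0.12001601] 0.0005559885523278952
head [0.47106816 0.23746182 0.12637932] 0.00015628851132873766
s3 [0.48445007 0.06972131 0.07279293] 0.003393423089267336
s1 [ 0.65269184 -0.11846027  0.0722845 ] 0.0017557273181869426
[[ 0.973  0.231 -0.   ]
 [ 0.231 -0.973  0.002]
 [ 0.    -0.002 -1.   ]]
```

The midpoint of the two opposite spoke ends puts the axis at (0.568,-0.024). From there the pivot is at 201 mm, the pin at 189 mm and the tip at 166 mm, all matching the text. The spoke points at 42.3° and the pin lies at about 154.7°, so I need roughly +112° CCW. I'll push the spoke that is now at 222°.

The rows are not in the units I measure in: shifts go in shares of 0.6 m and turns go in shares of 180 degrees. I convert before sending: 0.438 m / 0.6 = 0.73, -0.407 m / 0.6 = -0.6783, 0.234 rad / 3.1416 = 0.0745.

Request:
nudge_tcp(
  motion={"sx": [0.06,0.1217,0.73,0.73,0.73,0.73,0.73,0.73,0.73,0.73,0.73,0.73],"sy": [-0.0567,-0.1133,-0.6783,-0.6783,-0.6783,-0.6783,-0.6783,-0.6783,-0.6783,-0.6783,-0.6783,-0.6783],"sz": [0,0,0,0,0,0,0,0,0,0,0,0],"ax": [0,0,0,0,0,0,0,0,0,0,0,0],"ay": [0,0,0,0,0,0,0,0,0,0,0,0],"az": [0.0372,0.0745,0.0745,0.0745,0.0745,0.0745,0.0745,0.0745,0.0745,0.0745,0.0745,0.0745],"jaw": [0,0,0,0,0,0,0,0,0,0,0,0]},
)

```text
t: 1.1
tcp_pos: [0.411, -0.1417, 0.2423]
orientation: [3.141, -0.002, 0.0]
wrist_force: [0.9, -1.0, -0.7]
width: -0.002
grasp_force: 0.0
```

Request:
nudge_tcp(
  motion={"sx": [0.0433,0.0833,0.0833,0.0833,0.0833,0.0833,0.0833,0.0833],"sy": [-0.0583,-0.1167,-0.1167,-0.1167,-0.1167,-0.1167,-0.1167,-0.1167],"sz": [0,0,0,0.0667,0.1333,0.1667,0.1667,0.1667],"ax": [0,0,0,0,0,0,0,0],"ay": [0,0,0,0,0,0,0,0],"az": [0,0,0,0,0,0,0,0],"jaw": [0,0,0,0,0,0,0,0]},
)

```text
t: 1.77
tcp_pos: [0.4597, -0.0736, 0.1415]
orientation: [-3.14, 0.002, 0.005]
wrist_force: [0.9, -0.2, 0.9]
width: -0.001
grasp_force: 0.0
```

```bash
python3 - <<'E'
from h import *
c=cams.calibration("wrist");f=cams.grab_frame("wrist");cv2.imwrite("pics/w1.png",f[:,:,::-1])
np.savez("w1.npz",**{k:np.array(v) for k,v in c.items()})
E
```

```text
(no output)
```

View pics/w1.png

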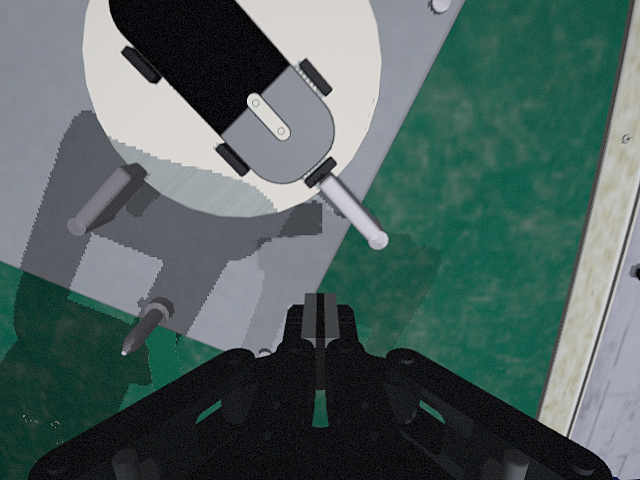

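The wrist view shows the shut fingertips at (320,300), the spoke to push ending at (380,243), the s3 spoke end at (75,228) and the pin point at (124,352). The finger is on the clockwise side of the spoke, with room to spare. I'll check these points.

To row units: 0.076 m / 0.6 = 0.1267, 0.04 m / 0.6 = 0.0667.

```bash
python3 - <<'E'
from h import *
c=dict(np.load("w1.npz"))
s2=onz("wrist",(381,245),.075,c)[:2];s3=onz("wrist",(73,229),.075,c)[:2];pin=onz("wrist",(124,352),.074,c)[:2]
print(s2,s3,pin,np.linalg.norm(s2-s3),.131*2**.5)
# axis from s2,s3: midpoint + perpendicular half-chord
m=(s2+s3)/2;d=s2-s3;A=m+np.array([-d[1],d[0]])/2;print("axis",A,"pin",np.linalg.norm(pin-A),ang(pin-A),"s2",ang(s2-A)%360)
E
```

```text
[ 0.47336245 -0.11019413] [0.48346034 0.07055115] [0.39779708 0.0558417 ] 0.18102713575965973 0.18526197667087546
axis [ 0.56878404 -0.02487044] pin 0.18907932028385505 154.73096605530105 s2 221.8023207762242
```

Request:
nudge_tcp(
  motion={"sx": [0.0083,0.0083,0.0083],"sy": [-0.02,-0.02,-0.02],"sz": [0.0667,0.1267,0.1267],"ax": [0,0,0],"ay": [0,0,0],"az": [0,0,0],"jaw": [0,0,0]},
)

```text
t: 2.07
tcp_pos: [0.4627, -0.0607, 0.0626]
orientation: [-3.139, 0.002, 0.011]
wrist_force: [-2.5, 0.8, -0.9]
width: 0.001
grasp_force: 0.0
```

To row units: 0.076 m / 0.6 = 0.1267, 0.07 m / 0.6 = 0.1167.

Request:
nudge_tcp(
  motion={"sx": [0.0083,0.0167,0.025,0.035,0.045,0.0567,0.07,0.0833,0.0967,0.1117,0.1267,0.1267],"sy": [0.0167,0.0317,0.045,0.0567,0.0683,0.08,0.09,0.0983,0.105,0.1117,0.1167,0.1167],"sz": [0,0,0,0,0,0,0,0,0,0,0,0],"ax": [0,0,0,0,0,0,0,0,0,0,0,0],"ay": [0,0,0,0,0,0,0,0,0,0,0,0],"az": [0,0,0,0,0,0,0,0,0,0,0,0],"jaw": [0,0,0,0,0,0,0,0,0,0,0,0]},
)

```text
t: 3.07
tcp_pos: [0.5437, -0.133, 0.0666]
orientation: [3.14, -0.002, 0.003]
wrist_force: [-0.3, -0.2, 0.3]
width: -0.002
grasp_force: 0.0
```

```bash
python3 - <<'E'
from h import *
c=cams.calibration("wrist");f=cams.grab_frame("wrist");cv2.imwrite("pics/w2.png",f[:,:,::-1])
np.savez("w2.npz",**{k:np.array(v) for k,v in c.items()})
E
```

```text
(no output)
```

View pics/w2.png

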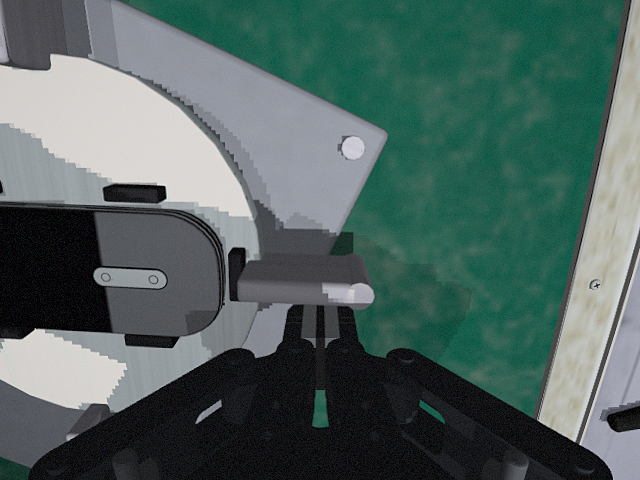

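The view shows the pushed spoke lying along -y, with its end at (361,293) and the finger just behind it, so the table is at about 270°. About 65° remains, and I'll push to just short of that.

To row units: 0.1 m / 0.6 = 0.1667, 0.067 m / 0.6 = 0.1117.

Request:
nudge_tcp(
  motion={"sx": [0.0183,0.0367,0.0567,0.075,0.0933,0.1117,0.1283,0.145,0.1533,0.16,0.1667,0.1667],"sy": [0.0017,0.0017,0.0017,0,-0.005,-0.0117,-0.02,-0.03,-0.0367,-0.0433,-0.05,-0.05],"sz": [0,0,0,0,0,0,0,0,0,0,0,0],"ax": [0,0,0,0,0,0,0,0,0,0,0,0],"ay": [0,0,0,0,0,0,0,0,0,0,0,0],"az": [0,0,0,0,0,0,0,0,0,0,0,0],"jaw": [0,0,0,0,0,0,0,0,0,0,0,0]},
)

```text
t: 4.12
tcp_pos: [0.6424, -0.1012, 0.0665]
orientation: [-3.141, 0.001, -0.002]
wrist_force: [-0.1, -0.7, 0.2]
width: -0.001
grasp_force: 0.0
```

```bash
cat > meas.py <<'E'
import sys
from h import *
n=sys.argv[1];f=cams.grab_frame("top");cv2.imwrite(f"pics/t{n}.png",f[:,:,::-1])
cv2.imwrite(f"pics/ct{n}.png",cv2.resize(f[170:320,225:395,::-1],None,fx=3.9,fy=3.9,interpolation=cv2.INTER_CUBIC))
print(arm.observe()["tcp_pos"])
E
python3 meas.py 3
```

```text
[ 0.64204009 -0.10157059  0.06643048]
```

View pics/ct3.png

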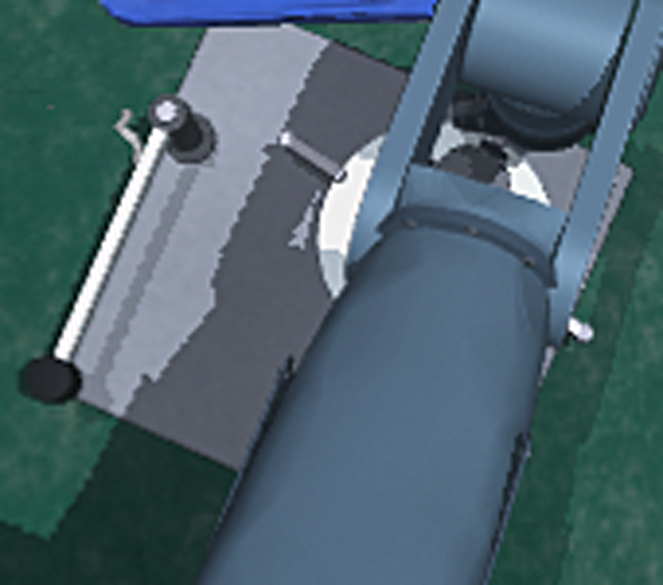

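The spoke ends visible past the arm are at (285,138) and (585,330). They are opposite spokes, so together they give the table angle.

```bash
python3 - <<'E'
from h import *
T=lambda x,y:(225+(x+.5)/3.9-.5,170+(y+.5)/3.9-.5)
a=onz("top",T(281,137),.075)[:2];b=onz("top",T(590,331),.075)[:2];d=a-b
print(a,b,np.linalg.norm(d),(a+b)/2,ang(d),"arrow",ang(d)+90,"target 154.7")
E
```

```text
[0.64138547 0.08185069] [ 0.49774611 -0.13202923] 0.2576371193586786 [ 0.56956579 -0.02508927] 56.11513417519931 arrow 146.1151341751993 target 154.7
```

To row units: -0.011 m / 0.6 = -0.0183, -0.01 m / 0.6 = -0.0167.

Request:
nudge_tcp(
  motion={"sx": [0.0033,0.0067,0.01,0.0133,0.015,0.0167,0.0167],"sy": [-0.0033,-0.0067,-0.01,-0.0133,-0.0167,-0.0183,-0.0183],"sz": [0,0,0,0,0,0,0],"ax": [0,0,0,0,0,0,0],"ay": [0,0,0,0,0,0,0],"az": [0,0,0,0,0,0,0],"jaw": [0,0,0,0,0,0,0]},
)

```text
t: 4.75
tcp_pos: [0.6518, -0.0908, 0.0663]
orientation: [-3.141, 0.002, -0.0]
wrist_force: [0.0, -0.9, -0.7]
width: 0.002
grasp_force: 0.1
```

Request:
nudge_tcp(
  motion={"sx": [-0.0083,-0.0083,-0.0083,-0.0083,-0.0083,-0.0083,-0.0083,-0.0083,-0.0083,-0.0083],"sy": [0.02,0.05,0.05,0.05,0.1,0.1667,0.2333,0.3,0.3667,0.3667],"sz": [0,-0.05,-0.1167,-0.1833,-0.2167,-0.2167,-0.2167,-0.2167,-0.2167,-0.2167],"ax": [0,0,0,0,0,0,0,0,0,0],"ay": [0,0,0,0,0,0,0,0,0,0],"az": [0,0,0,0,0,0,0,0,0,0],"jaw": [0,0,0,0,0,0,0,0,0,0]},
)

```text
t: 5.58
tcp_pos: [0.6444, -0.3202, 0.1964]
orientation: [3.137, -0.013, 0.001]
wrist_force: [0.4, 0.5, 0.5]
width: -0.002
grasp_force: 0.0
```

```bash
python3 meas.py 4
```

```text
[ 0.64479507 -0.31654189  0.19605899]
```

View pics/ct4.png

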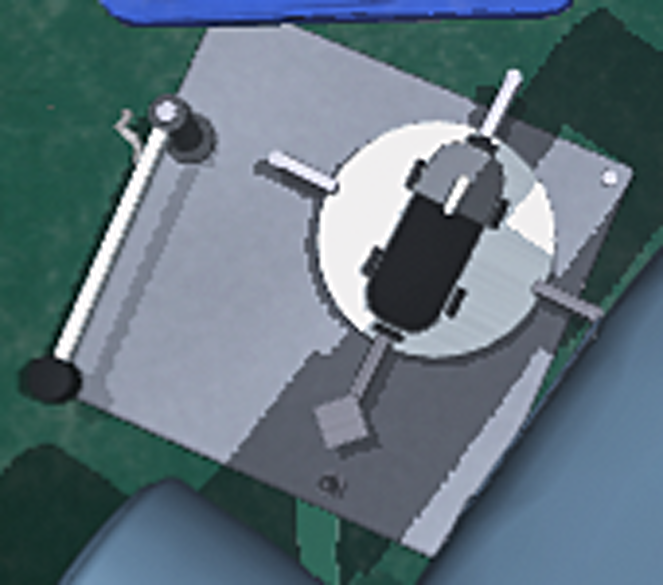

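The arrow's outer corner is at about (334,453) and the pin at about (333,487). The other spoke ends are at (272,156), (516,74) and (601,312).

```bash
python3 - <<'E'
from h import *
T=lambda x,y:(225+(x+.5)/3.9-.5,170+(y+.5)/3.9-.5)
w=lambda p,z:onz("top",T(*p),z)[:2]
a,b,c,t=w((268,154),.075),w((605,314),.075),w((518,69),.075),w((334,453),.077)
A=np.array([.568,-.0245]);print(np.linalg.norm(a-b),(a+b)/2)
print("from cross spokes",ang(a-b)+90,"tail",ang(A-c),"tip",ang(t-A),np.linalg.norm(t-A),"tip-tail",ang(t-c),"pin",ang(w((325,483),.074)-A))
E
```

```text
0.2631549155121419 [ 0.56940746 -0.02577202]
from cross spokes 152.83860684778318 tail 151.76390725647857 tip 154.2542225736669 0.1674379123102552 tip-tail 153.15330274744 pin 155.0768303679832
```

The arrow reads about 153–154° against 154.7°, inside the ±4.8° tolerance. Next is the sensor arm: I'll cross over it high and come down on the bar's outer side.

To row units: -0.562 m / 0.6 = -0.9367, -0.072 m / 0.6 = -0.12.

Request:
nudge_tcp(
  motion={"sx": [-0.12,-0.12,-0.12,-0.12,-0.12,-0.12,-0.12,-0.12,-0.12,-0.12,-0.12,-0.12],"sy": [-0.0667,-0.1333,-0.9367,-0.9367,-0.9367,-0.9367,-0.9367,-0.9367,-0.9367,-0.9367,-0.9367,-0.9367],"sz": [0,0,0,0,0,0,0,0,0,0,0,0],"ax": [0,0,0,0,0,0,0,0,0,0,0,0],"ay": [0,0,0,0,0,0,0,0,0,0,0,0],"az": [0,0,0,0,0,0,0,0,0,0,0,0],"jaw": [0,0,0,0,0,0,0,0,0,0,0,0]},
)

```text
t: 6.63
tcp_pos: [0.5764, 0.164, 0.1966]
orientation: [-3.141, 0.001, -0.001]
wrist_force: [1.3, 0.2, -0.3]
width: 0.001
grasp_force: 0.0
```

Request:
nudge_tcp(
  motion={"sx": [0],"sy": [0],"sz": [0],"ax": [0],"ay": [0],"az": [0],"jaw": [0]},
)

```text
t: 6.72
tcp_pos: [0.5755, 0.1691, 0.1966]
orientation: [-3.138, -0.009, -0.0]
wrist_force: [-1.0, 0.5, 0.7]
width: -0.002
grasp_force: 0.0
```

To row units: 0.085 m / 0.6 = 0.1417, -0.078 m / 0.6 = -0.13.

Request:
nudge_tcp(
  motion={"sx": [0,0,0,0,0,0,0,0],"sy": [-0.0667,-0.13,-0.13,-0.13,-0.13,-0.13,-0.13,-0.13],"sz": [0,0,0,0.05,0.1,0.1417,0.1417,0.1417],"ax": [0,0,0,0,0,0,0,0],"ay": [0,0,0,0,0,0,0,0],"az": [0,0,0,0,0,0,0,0],"jaw": [0,0,0,0,0,0,0,0]},
)

```text
t: 7.38
tcp_pos: [0.576, 0.2392, 0.1101]
orientation: [3.141, -0.001, -0.006]
wrist_force: [0.5, 0.1, 1.2]
width: -0.004
grasp_force: 0.0
```

```bash
python3 - <<'E'
import numpy as np
P=np.array([.655,.1567])
for a in range(155,246,10):
    u=np.array([np.cos(np.radians(a)),np.sin(np.radians(a))]);n=np.array([u[1],-u[0]])
    print(a,(P+.11*u+.022*n).round(3))
E
```

```text
155 [0.565 0.223]
165 [0.554 0.206]
175 [0.547 0.188]
185 [0.544 0.169]
195 [0.543 0.149]
205 [0.546 0.13 ]
215 [0.552 0.112]
225 [0.562 0.094]
235 [0.574 0.079]
245 [0.589 0.066]
```

To row units: 0.12 m / 0.6 = 0.2, 0.111 m / 0.6 = 0.185.

Request:
nudge_tcp(
  motion={"sx": [-0.01,-0.0183,-0.0283,-0.0367,-0.0433,-0.0483,-0.0533,-0.055,-0.055,-0.0533,-0.05,-0.045],"sy": [0.015,0.03,0.0433,0.0583,0.0733,0.0883,0.12,0.1367,0.1533,0.1683,0.185,0.2],"sz": [0,0,0,0,0,0,0,0,0,0,0,0],"ax": [0,0,0,0,0,0,0,0,0,0,0,0],"ay": [0,0,0,0,0,0,0,0,0,0,0,0],"az": [0,0,0,0,0,0,0,0,0,0,0,0],"jaw": [0,0,0,0,0,0,0,0,0,0,0,0]},
)

```text
t: 8.38
tcp_pos: [0.5503, 0.1188, 0.1112]
orientation: [-3.142, 0.002, 0.001]
wrist_force: [-0.3, 1.7, -0.7]
width: 0.004
grasp_force: 0.8
```

Request:
nudge_tcp(
  motion={"sx": [0.005,0.0133,0.0217,0.0317,0.0417,0.05,0.0567,0.0617,0.0617],"sy": [0.015,0.03,0.0433,0.0567,0.07,0.0767,0.0817,0.085,0.085],"sz": [0,0,0,0,0,0,0,0,0],"ax": [0,0,0,0,0,0,0,0,0],"ay": [0,0,0,0,0,0,0,0,0],"az": [0,0,0,0,0,0,0,0,0],"jaw": [0,0,0,0,0,0,0,0,0]},
)

```text
t: 9.13
tcp_pos: [0.588, 0.068, 0.1113]
orientation: [3.141, -0.002, 0.001]
wrist_force: [-0.7, -0.0, -0.4]
width: 0.0
grasp_force: 0.0
```

```bash
python3 meas.py 5
```

```text
[0.58769112 0.06828317 0.1113041 ]
```

View pics/ct5.png

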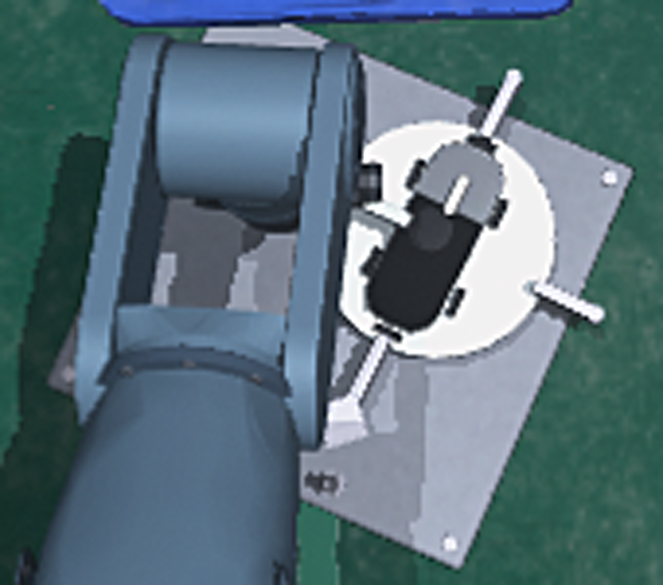

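The head is over the device at about (432,228), close to its stop. I'll press on gently until I see a reaction force.

To row units: 0.005 m / 0.6 = 0.0083, 0.004 m / 0.6 = 0.0067.

Request:
nudge_tcp(
  motion={"sx": [0.0033,0.0067,0.0083,0.0083],"sy": [0.0017,0.0033,0.0042,0.0042],"sz": [0,0,0,0],"ax": [0,0,0,0],"ay": [0,0,0,0],"az": [0,0,0,0],"jaw": [0,0,0,0]},
)

```text
t: 9.52
tcp_pos: [0.5902, 0.0671, 0.111]
orientation: [-3.14, 0.001, 0.008]
wrist_force: [-8.7, 2.8, 5.0]
width: 0.003
grasp_force: 4.5
```

```bash
python3 - <<'E'
from h import *
T=lambda x,y:(225+(x+.5)/3.9-.5,170+(y+.5)/3.9-.5)
q=onz("top",T(432,228),.126)[:2];P=np.array([.655,.1567]);print(q,np.linalg.norm(q-P),ang(q-P)%360,"stop 244.5")
E
```

```text
[ 0.56659373 -0.02537704] 0.2024048332790172 244.101424740911 stop 244.5
```

A firm reaction of about 9 N along the push direction means the arm is on its stop. I'll back off, rise, move away and check.

To row units: -0.21 m / 0.6 = -0.35, -0.03 m / 0.6 = -0.05.

Request:
nudge_tcp(
  motion={"sx": [-0.0133,-0.0333,-0.0583,-0.0583,-0.0583,-0.0583,-0.0583,-0.0583,-0.0583,-0.0583,-0.0583,-0.0583],"sy": [-0.0067,-0.0167,-0.0283,-0.0283,-0.0283,-0.0283,-0.0833,-0.15,-0.2167,-0.2833,-0.35,-0.35],"sz": [0,0,0,-0.05,-0.1167,-0.1667,-0.2,-0.2,-0.2,-0.2,-0.2,-0.2],"ax": [0,0,0,0,0,0,0,0,0,0,0,0],"ay": [0,0,0,0,0,0,0,0,0,0,0,0],"az": [0,0,0,0,0,0,0,0,0,0,0,0],"jaw": [0,0,0,0,0,0,0,0,0,0,0,0]},
)

```text
t: 10.52
tcp_pos: [0.5562, 0.2828, 0.2316]
orientation: [-3.138, -0.007, -0.002]
wrist_force: [-0.1, -0.1, 0.3]
width: -0.005
grasp_force: 0.0
```

Request:
nudge_tcp(
  motion={"sx": [0,0,0,0],"sy": [-0.0667,-0.1,-0.1,-0.1],"sz": [0,0,0,0],"ax": [0,0,0,0],"ay": [0,0,0,0],"az": [0,0,0,0],"jaw": [0,0,0,0]},
)

```text
t: 10.85
tcp_pos: [0.5571, 0.3368, 0.231]
orientation: [3.141, 0.002, 0.0]
wrist_force: [0.5, -0.2, 0.4]
width: 0.002
grasp_force: 0.0
```

```bash
python3 meas.py 6
```

```text
[0.55734747 0.33580583 0.23107112]
```

View pics/ct6.png

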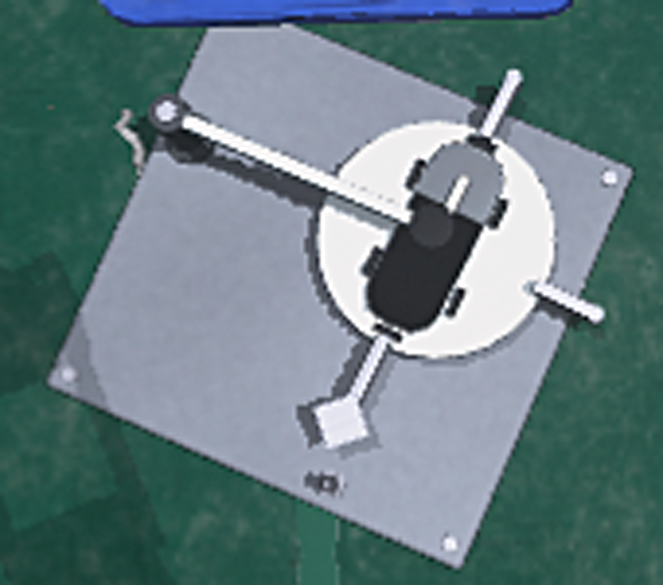

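The arrow still points at the pin: tip at about (334,453), pin at (325,483). The sensor head is over the axis at (432,228) and the robot is clear.

```bash
python3 -c "
from bench import arm, cams
print(arm.hand_in())"
```

```text
the job is handed in; nothing more can be done
None
```

I've handed the job in but got no verdict back: the arrow spoke points at the pin to within about 2° of the roughly 5° allowed, the sensor arm is against its stop, the device still looked in place in its nest, and the robot is clear; I didn't re-measure the bystanders.

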